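# Open the ratchet press

### The job

The cheese mould is still clamped in the small screw press. Flip the direction tab on the press's ratchet handle over to the raising side (to the right of the handle, seen from its black grip), then swing the handle back and forth until the pressing plate stands clear of the mould lid by a finger's breadth (15 mm) or more. Leave the tab on the raising side and let go.

Things in the scene. Friction and masses are not known exactly. Their poses are not given: they have to be found in the camera images.
- press: Small fixed cheese press: wooden base 170x200x15 mm, two posts, crossbar with top 142 mm up, white mould and wooden lid under the pressing plate. Origin on the worktop, under the vertical screw axis, on which handle and toothed wheel turn (wheel 68 mm across, 146-155 mm up, hexagon on top to 165 mm). Own -x axis: middle of the handle's swing; y along the crossbar; z up.
- press_handle (a joint): Angle of the ratchet handle (rad), + counter-clockwise from above (to the right, seen from the robot); 0 in the middle, stops at +-0.65. Flat dark bar 22 mm wide, 142-146 mm up; stays where left; 1 to 2 N at the grip moves it. Only swings in the set direction turn the wheel; on the way back the pawl clicks over teeth 0.314 rad apart. A full swing to the right raises the plate about 6 mm.
- press_grip (a point): Point on the upright round black grip at the handle's outer end, 22 mm across, 146 to 201 mm above the worktop; this point is 180 mm up on its centre line, 150 mm from the screw axis, so its direction from the axis is the handle's direction. Fingers can slip round it.
- press_tab (a point): Point on the direction tab, an upright aluminium fin on the handle between wheel and grip: 6 mm thick, 16 mm long, 155 to 187 mm above the worktop; this point is 180 mm up at its centre. It is 40 mm from its pivot, which is on the handle's centre line 52 mm from the screw axis, and goes 16 mm to either side of that line. A light spring (about 1 N at the fin) snaps it to either side.
- press_pawl (a joint): Angle of the direction tab on the handle (rad), + counter-clockwise from above. -0.4 to -0.15: tab left of the handle's centre line, seen from the grip towards the screw (lowering: swings to the left turn the wheel). +0.15 to +0.4: tab to the right (raising: swings to the right, counter-clockwise from above, turn the wheel). Rocks while clicking over teeth.
- press_plate (a joint): Height of the pressing plate (round aluminium plate on the mould lid) above its clamped position (m): about 0 at the start, where it rests on the lid; upward is +, stop at 0.030. It moves 6 mm per radian of the wheel, up as the wheel turns counter-clockwise from above, and stays where it is left.

How it is judged:
On the way:
1. the direction tab is flipped to the raising side before the plate has been raised (value of joint press_pawl above 0.1 rad and value of joint press_plate below 0.012 m), for 0.2 s.
At the end, for the whole second after the job is handed in: The pressing plate stands at least 15 mm above its clamped position and is at rest, with the direction tab on the raising side (pawl angle over 0.05 rad) (value of joint press_plate above 0.015 m and value of joint press_pawl above 0.05 rad and velocity of joint press_plate between -0.005 and 0.005 m/s); the robot touches nothing.
It also fails if it takes over 72 s, if anything falls off the work surface, if the arm or the gripper's body presses on something with over 40 N, if the wrist force passes 120 N, or if a joint passes its speed limit or range.

### The arm

A 6-joint arm with a two-finger parallel gripper is mounted at the origin on a cart in front of the work surface, level with it; the furniture and walls round the work are solid. World frame = base frame: x ahead of the robot, y to its left, z up, the work surface at z = 0. Lengths are in m, angles in rad, forces in N, time in s.
With the tool pointing down it reaches from about 0.25 to 0.85 m from the base axis. Payload 12.5 kg.
Tool frame: the origin (TCP) lies at the very end of the fingers, on their centre line; the grasp point (between the pads) lies 19 mm behind it (r.pinch_z is the distance from the TCP to the grasp point, in m); z points along the fingers, x is the direction in which the jaws open and shut, and the axes are right-handed (so a half turn about z gives the same grasp; the last joint's range is limited). The gripper opens to 93 mm and grips with 3 to 60 N. Pads are 15 mm wide; open, the fingers measure 128 mm over their backs; the gripper's body (75 mm by 188 mm) begins 65 mm behind the grasp point.
Start: joints at [-1.207, 0.351, 1.652, -0, 1.139, -0.085], TCP at [0.239, -0.496, 0.187] pointing down, gripper open.
Joint ranges: [-2.75, 2.75], [-0.79, 2.1], [0.01, 2.65], [-1.57, 4.71], [0.07, 3.14], [-2.87, 2.87]. Speed limits (rad/s): [2.22, 2.22, 2.79, 3.14, 3.14, 3.14].

### API

Orientations are given as [roll, pitch, yaw] about the fixed x, y, z axes, in that order (R = Rz(yaw) Ry(pitch) Rx(roll)).
In Python, from workcell import r gives the robot as it stands. The module is installed in compiled form; this text tells all that it offers.
- The arm moves only by the tool apply_moves, never from a script. Its arguments are lists of equal length, an entry for each row: "claw": the closure, from 0 (fully open) to 1 (shut); "translation": the shift along the world's x, y, z in m, a list of three; "twist": the turn about the world's z in degrees. A call has 1 to 12 rows; each row is the pose to reach, as a shift and turn from the pose commanded when the call began; what a row does not reach only later rows make up. A row lasts 1/8 s, in which the tool goes at most 62.5 mm and 10.7 degrees, less where a joint would pass 70% of its speed; a pose out of reach is approached as far as the arm can. A call with a gripper value outside its range is refused whole. The fingers move at their own pace and stop on an object; "squeeze" is the grip in N (left out, the last holds). Time passes only in rows, so rows that repeat a pose let the fingers close. It gives the time, the measured TCP pose, the force and the opening at its end, in the units of the state.
- r.read_state(): the state, without advancing time (a new reading comes with each control period).
- r.camera(name): name is "scene" or "top" or "wrist"; returns the picture (480x640x3 uint8, blue, green, red); there is no depth.
- r.camera_model(name): a dict with "intrinsics" (3x3 intrinsics, pixels), "R" (3x3) and "t" (3): a world point X has camera coordinates R X + t. Camera axes: x right, y down, z forward; pixel columns grow to the right and rows downward; lengths in m; the calibration is good to about 2 mm. The wrist camera is an equidistant fisheye: a pixel r from the principal point sees the ray r / f radians off the axis. A picture is of the moment at which its call begins: read the wrist's pose just before it. camera_model takes no time and is no camera call; for the wrist camera it gives the pose at the moment of the call.
- r.job_done(): hands the job in, once; it reports no verdict.
The state is a dict: "clock": time; "joints": joint angles; "qd": joint speeds; "joint_efforts": joint torques, N m; "tool_pos": TCP position; "orientation": TCP orientation; "ft_force": force on the tool from outside, world axes, zero at the start; "moment": the same for the moment, N m; "finger_gap": opening from 0.0 (shut) to 1.0 (fully open).
Only numpy, scipy, OpenCV 4.12 (cv2) and the standard library are available. Lean on these libraries where they do the work, as an engineer would, in place of code of your own. Each camera call takes 0.05 s, during which the arm holds its last target.

## Working session

There is one attempt and no reset: what is moved stays moved. The work goes in short steps, Python scripts to look and compute and a tool call to move; the robot and the scene stay as the last step left them, time stands still between calls to the robot, and variables do not carry over. Pictures are saved under pics/ and viewed, and the job is handed in when it is done.

Besides the shell and the picture viewer there is one more tool, called after "Call:" by a JSON object that holds its "op" and its "data". apply_moves: Moves the arm, as the interface text tells. Its arguments: {"type":"object","properties":{"claw":{"type":"array"},"translation":{"type":"array"},"twist":{"type":"array"},"squeeze":{"type":"number"}},"required":["claw","translation","twist"]}

```bash
mkdir -p pics; python3 - <<'E'
from workcell import r
import cv2
for n in("scene","top"):
    cv2.imwrite(f"pics/{n}0.png",r.camera(n))
    m=r.camera_model(n);print(n,m)
s=r.read_state();print(s)
E
```

```text
scene {'intrinsics': array([[460.94542427,   0.        , 316.94862257],
       [  0.        , 460.94542427, 241.42667004],
       [  0.        ,   0.        ,   1.        ]]), 'R': array([[-0.72350969, -0.69017575,  0.01382605],
       [-0.35927895,  0.35937803, -0.86125842],
       [ 0.5894509 , -0.62809622, -0.5079791 ]]), 't': array([0.60584135, 0.21594271, 0.72841655])}
top {'intrinsics': array([[527.85112259,   0.        , 317.69577195],
       [  0.        , 527.85112259, 232.25171796],
       [  0.        ,   0.        ,   1.        ]]), 'R': array([[ 0.07480356, -0.99718776, -0.00458332],
       [-0.79475255, -0.05684063, -0.6042661 ],
       [ 0.60230624,  0.04884387, -0.7967694 ]]), 't': array([0.2365203 , 0.54922266, 0.59267104])}
{'clock': 0.1, 'joints': array([-1.20662163e+00,  3.51208920e-01,  1.65230698e+00, -1.03947092e-05,
        1.13908730e+00, -8.45740196e-02]), 'qd': array([ 0.0020497 , -0.00121163, -0.00167241, -0.00057741,  0.00077737,
       -0.00037966]), 'joint_efforts': array([ 1.32384564e-03, -4.98022342e+01, -2.85701787e+01,  7.00475159e-02,
        2.38992943e-02, -5.55702309e-05]), 'tool_pos': array([ 0.23853186, -0.49523348,  0.18636091]), 'orientation': array([-3.14151669e+00,  1.00773273e-03, -1.12204321e+00]), 'ft_force': array([ 0.28665524, -0.08305481,  0.5785691 ]), 'moment': array([-0.03670806,  0.02672916,  0.01305006]), 'finger_gap': 1.000846260009863}
```

View pics/scene0.png

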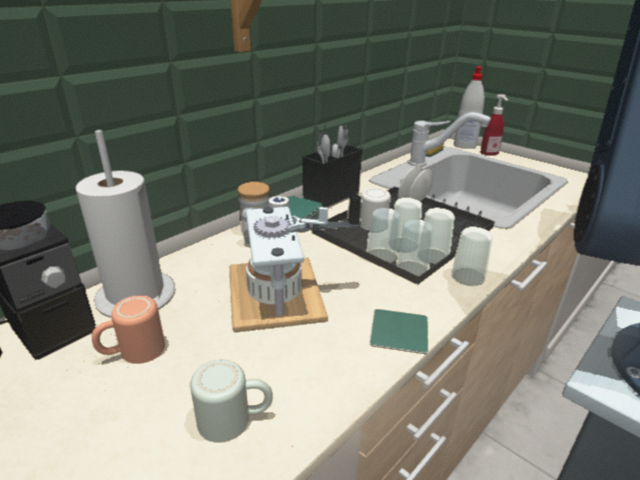

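View pics/top0.png

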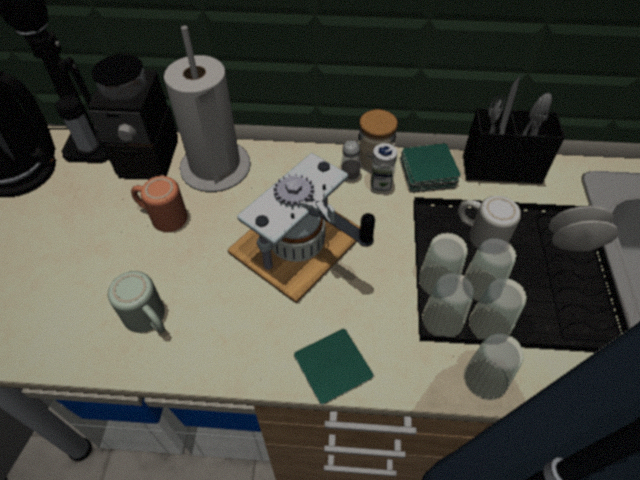

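```bash
python3 - <<'E'
import cv2
a=cv2.imread("pics/top0.png")[140:300,220:390];cv2.imwrite("pics/t0z.png",cv2.resize(a,None,fx=4,fy=3.75,interpolation=2)) 
a=cv2.imread("pics/scene0.png")[180:340,220:380];cv2.imwrite("pics/s0z.png",cv2.resize(a,None,fx=3.75,fy=3.75,interpolation=2))
E
```

```text
(no output)
```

View pics/t0z.png

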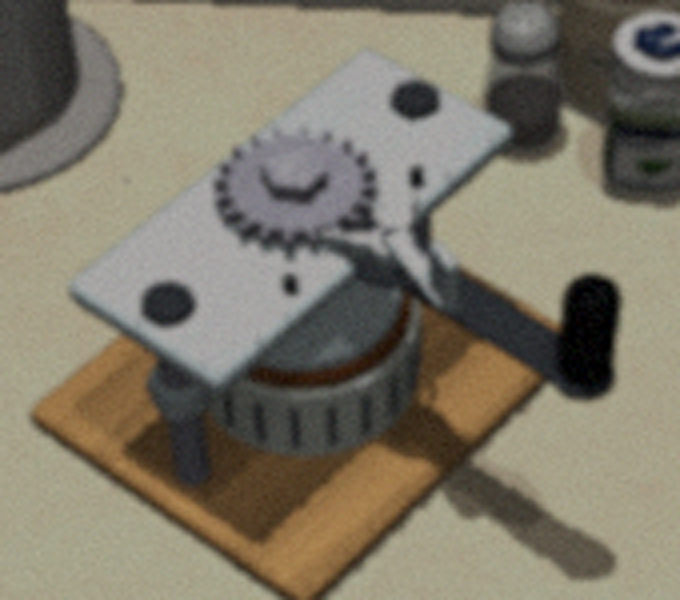

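View pics/s0z.png

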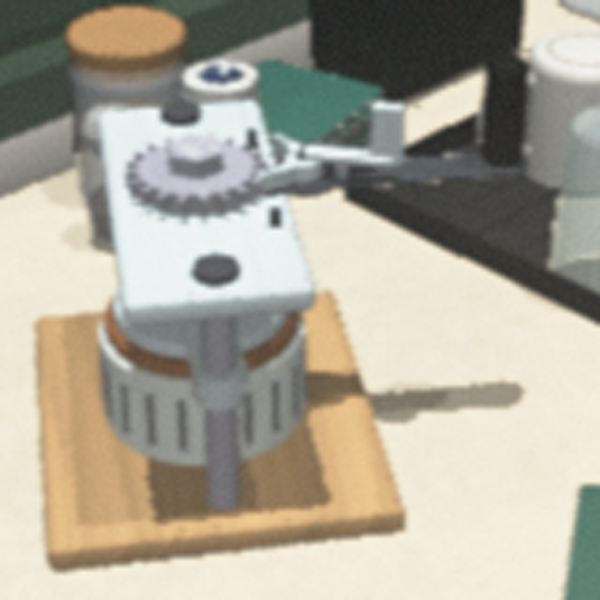

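```bash
cat > h.py <<'E'
from workcell import r
import numpy as np
M={n:r.camera_model(n) for n in("scene","top")}
def ray(n,u,v):
    m=M[n];d=m["R"].T@np.linalg.solve(m["intrinsics"],[u,v,1]);return -m["R"].T@m["t"],d
def atz(n,u,v,z):
    c,d=ray(n,u,v);return c+d*(z-c[2])/d[2]
def proj(n,X):
    m=M[n];p=m["intrinsics"]@(m["R"]@np.array(X)+m["t"]);return p[:2]/p[2]
E
python3 - <<'E'
from h import *
print("hex",atz("top",293.8,187.5,.165),atz("scene",272,220,.165))
print("griptop",atz("top",368.8,215.5,.201),atz("scene",355.2,196,.201))
print("gripbot",atz("top",365.8,241,.146),atz("scene",354.7,222.7,.146))
print("fin top",atz("scene",323.8,207.5,.187))
for u,v in ((238.5,217),(347.5,174)):print("cb corner",u,v,atz("top",u,v,.142))
print(atz("top",238,217,.142),atz("top",274,242.5,.142),atz("top",348,174.5,.142),atz("top",311.5,153.5,.142))
E
```

```text
hex [0.63413456 0.3229913  0.165     ] [0.63828453 0.32719683 0.165     ]
griptop [0.55476399 0.20248481 0.201     ] [0.55053652 0.20593553 0.201     ]
gripbot [0.54850419 0.20303117 0.146     ] [0.55025606 0.20289658 0.146     ]
fin top [0.5776348  0.25854312 0.187     ]
cb corner 238.5 217 [0.58484163 0.40855674 0.142     ]
cb corner 347.5 174 [0.69222959 0.23704626 0.142     ]
[0.58478419 0.40936222 0.142     ] [0.5383705  0.34504542 0.142     ] [0.69111342 0.23614123 0.142     ] [0.73762843 0.30291565 0.142     ]
```

Call:
{"op": "apply_moves", "data": {"claw": [0,1,1,1,1,1,1,1,1,1,1,1], "translation": [[0,0,0.06],[0,0,0.12],[0.02,0.05,0.14],[0.04,0.1,0.14],[0.06,0.15,0.14],[0.08,0.2,0.14],[0.1,0.25,0.14],[0.12,0.3,0.14],[0.14,0.35,0.14],[0.16,0.4,0.14],[0.18,0.45,0.14],[0.2,0.5,0.14]], "twist": [0,0,3,6,9,12,15,18,21,24,27,29], "squeeze": 15}}

```text
clock: 1.6
tool_pos: [0.4389, 0.0063, 0.3268]
orientation: [3.142, -0.0, -0.614]
ft_force: [0.6, -1.1, 0.1]
finger_gap: 0.01
```

Call:
{"op": "apply_moves", "data": {"claw": [1,1,1,1,1,1,1,1], "translation": [[0.01,0.05,0],[0.025,0.1,0],[0.04,0.15,0],[0.06,0.2,0],[0.08,0.24,0],[0.1,0.277,0],[0.1,0.277,0],[0.1,0.277,0]], "twist": [0,0,0,0,0,0,0,0]}}

```text
clock: 2.6
tool_pos: [0.5384, 0.281, 0.3265]
orientation: [3.141, 0.0, -0.616]
ft_force: [0.3, -0.7, 0.7]
finger_gap: 0.007
```

```bash
python3 - <<'E'
from h import *
import cv2
print(r.read_state()["tool_pos"]); m=r.camera_model("wrist"); print(m)
cv2.imwrite("pics/w1.png",r.camera("wrist"))
print(r.read_state()["ft_force"])
E
```

```text
[0.5383507  0.2810022  0.32647266]
{'intrinsics': array([[371.64829954,   0.        , 321.62020994],
       [  0.        , 371.64829954, 236.79443691],
       [  0.        ,   0.        ,   1.        ]]), 'R': array([[ 8.16897253e-01, -5.76782643e-01, -8.12625178e-04],
       [-5.51734744e-01, -7.81831048e-01,  2.90394534e-01],
       [-1.68129863e-01, -2.36774144e-01, -9.56906659e-01]]), 't': array([-0.27752447,  0.44209437,  0.68226663])}
[ 0.29720613 -0.00564787 -0.64804684]
```

View pics/w1.png

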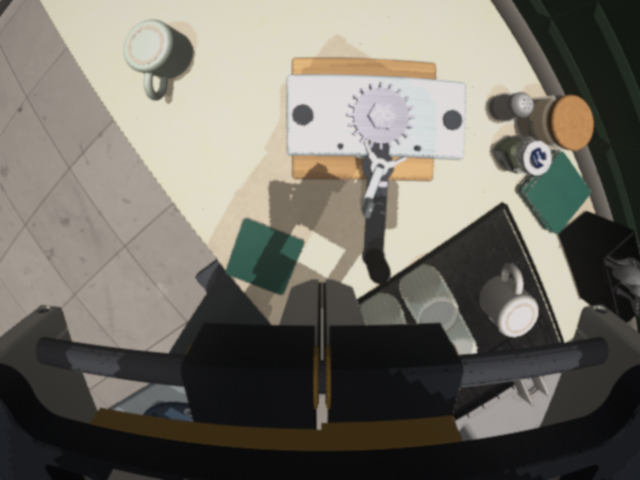

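```bash
cat >> h.py <<'E'
def wz(m,u,v,z):
    K=m["intrinsics"];a=np.array([u-K[0,2],v-K[1,2]]);rr=np.hypot(*a);th=rr/K[0,0]
    d=np.array([*(a/rr*np.sin(th)),np.cos(th)]);d=m["R"].T@d;c=-m["R"].T@m["t"]
    return c+d*(z-c[2])/d[2]
E
python3 - <<'E'
from h import *
import cv2
m=r.camera_model("wrist")
print("hex",wz(m,381,117,.165));print("gripbot",wz(m,376,250,.17))
a=cv2.imread("pics/w1.png")[70:290,320:440];cv2.imwrite("pics/w1z.png",cv2.resize(a,None,fx=2.7*1,fy=2.7,interpolation=2))
E
```

```text
hex [0.63805902 0.3230783  0.165     ]
gripbot [0.5601387 0.2158231 0.17     ]
```

View pics/w1z.png

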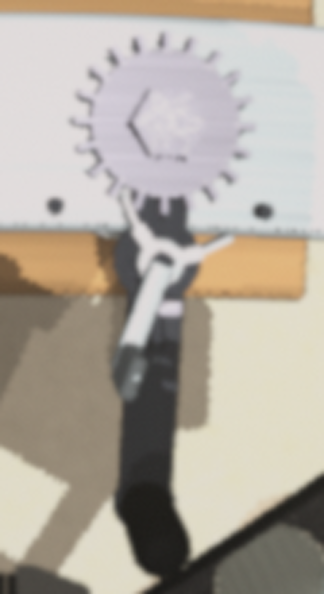

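```bash
python3 - <<'E'
from h import *
m=r.camera_model("wrist")
A=np.array([.6375,.3235])
for n,p in dict(fin=wz(m,367.4,212.5,.187),grip=wz(m,379.3,275.5,.201),gripb=wz(m,320+148/2.7,70+505/2.7,.15)).items():
    d=p[:2]-A;print(n,p,np.hypot(*d),np.degrees(np.arctan2(d[1],d[0]))+360)
E
```

```text
fin [0.57485152 0.25800999 0.187     ] 0.09062987400203688 226.2703503411731
grip [0.55115329 0.20373774 0.201     ] 0.1476440130275645 234.2089883301769
gripb [0.55333423 0.20241445 0.15      ] 0.1474638539369471 235.19709038235231
```

Call:
{"op": "apply_moves", "data": {"claw": [1,1,1,1,1,1,1,1,1,1], "translation": [[0,0,-0.05],[0,0,-0.1],[0,0,-0.14],[0,0,-0.16],[0,0,-0.16],[0.008,-0.006,-0.16],[0.015,-0.011,-0.16],[0.022,-0.016,-0.16],[0.028,-0.02,-0.16],[0.028,-0.02,-0.16]], "twist": [0,0,0,0,0,0,0,0,0,0]}}

```text
clock: 3.9
tool_pos: [0.5671, 0.2611, 0.1668]
orientation: [-3.142, -0.0, -0.616]
ft_force: [-0.0, -0.4, -0.5]
finger_gap: 0.003
```

```bash
cat > look.py <<'E'
from h import *
import cv2,sys
k=sys.argv[1]
a=r.camera("scene")[160:320,220:400];b=r.camera("wrist")
cv2.imwrite(f"pics/{k}.png",np.hstack([cv2.resize(a,(450,400),interpolation=2),cv2.resize(b[40:360,190:470],(350,400))]))
s=r.read_state();print(s["clock"],s["tool_pos"],s["ft_force"])
E
python3 look.py p1
```

```text
4.0 [0.56658351 0.26150164 0.16675534] [-0.30404837 -0.83109419 -0.52787181]
```

View pics/p1.png

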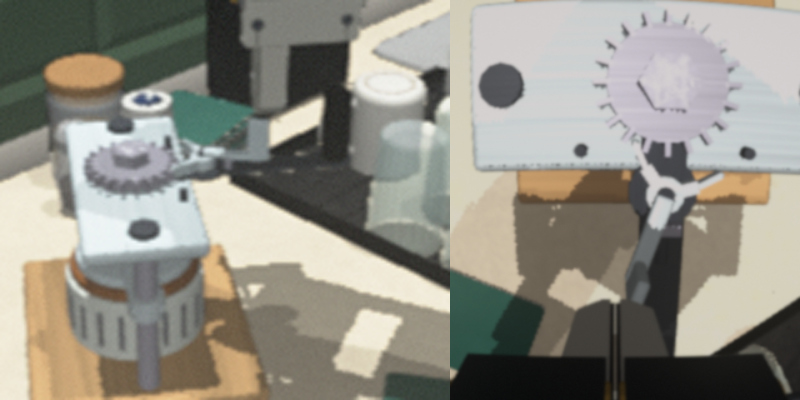

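Call:
{"op": "apply_moves", "data": {"claw": [1,1,1,1,1], "translation": [[0.004,-0.003,0],[0.008,-0.006,0],[0.012,-0.0085,0],[0.016,-0.0115,0],[0.016,-0.0115,0]], "twist": [0,0,0,0,0]}}

```text
clock: 4.62
tool_pos: [0.5829, 0.2497, 0.1668]
orientation: [3.142, -0.0, -0.616]
ft_force: [0.5, 0.5, 0.6]
finger_gap: 0.007
```

```bash
python3 look.py p2
```

```text
4.725 [0.58264536 0.24997017 0.16680737] [0.90735717 0.20309357 0.70140492]
```

View pics/p2.png

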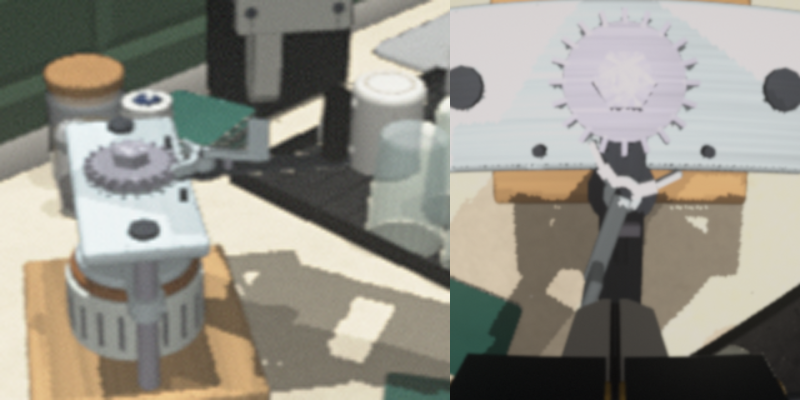

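```bash
python3 - <<'E'
from h import *
s=r.read_state();p=s["tool_pos"]
f=lambda X:((proj("scene",X)-[220,160])*2.5).round()
print("tcp",f(p),"tcp+35mm",f(p+[0,0,.035]), "earlier",f([.5671,.2611,.1668]))
print("fin",f([.574,.258,.187]),f([.574,.258,.155]))
m=r.camera_model("wrist");c=-m["R"].T@m["t"];print("wcam",c)
import cv2
cv2.imwrite("pics/p3.png",r.camera("wrist")); cv2.imwrite("pics/p3t.png",cv2.resize(r.camera("top")[140:300,220:400],None,fx=4,fy=3.5,interpolation=2))
E
```

```text
tcp [262. 138.] tcp+35mm [263.  94.] earlier [267. 150.]
fin [264. 120.] [263. 160.]
wcam [0.62950656 0.31595836 0.36463003]
```

View pics/p3t.png

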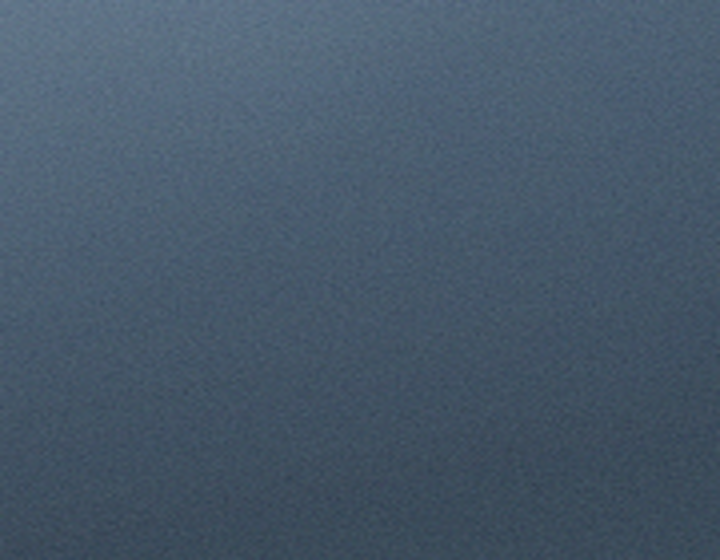

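View pics/p3.png

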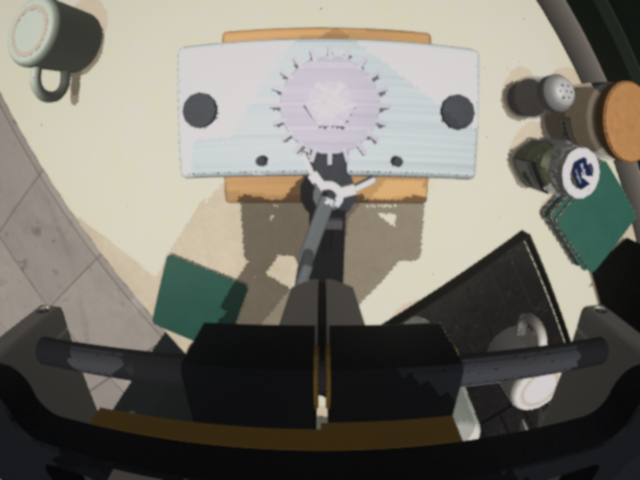

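```bash
python3 - <<'E'
from h import *
import cv2
a=r.camera("scene")[150:250,260:385];cv2.imwrite("pics/p4.png",cv2.resize(a,None,fx=6,fy=6,interpolation=2))
cv2.imwrite("pics/p4w.png",cv2.resize(cv2.imread("pics/p3.png")[170:320,240:420],None,fx=4,fy=4,interpolation=2))
E
```

```text
(no output)
```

View pics/p4.png

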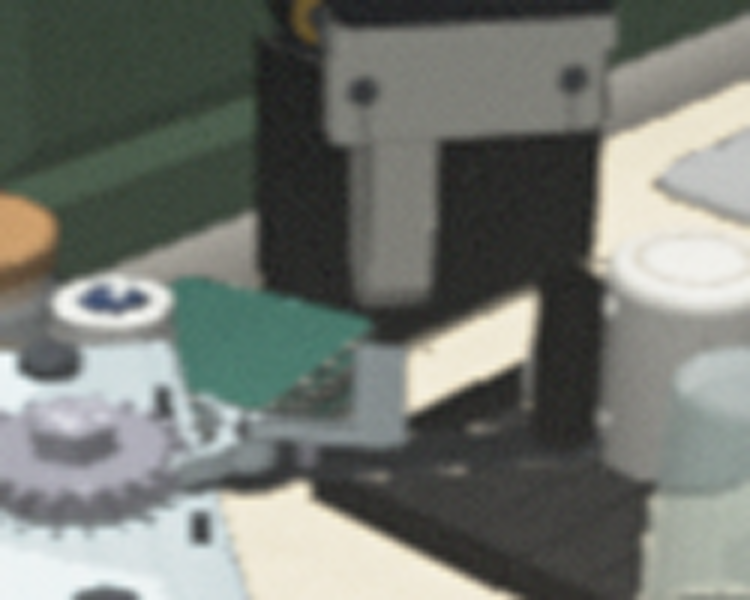

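View pics/p4w.png

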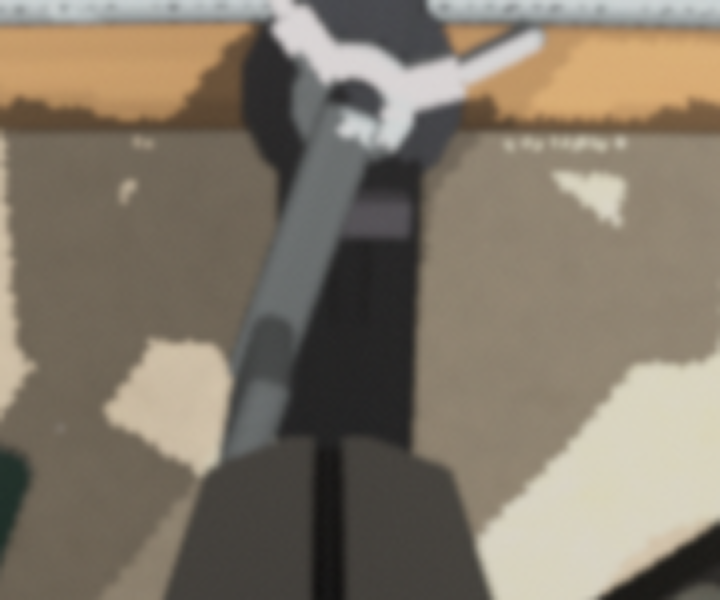

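```bash
python3 - <<'E'
from h import *
s=r.read_state();p=s["tool_pos"];m=r.camera_model("wrist");K=m["intrinsics"]
for dz in(0,.01,.02,.03,.04):
    q=m["R"]@(p+[0,0,dz])+m["t"];th=np.arctan2(np.hypot(*q[:2]),q[2]);print(dz,K[:2,2]+q[:2]/np.hypot(*q[:2])*th*K[0,0])
E
```

```text
0 [321.40975004 271.94810854]
0.01 [321.39049296 278.8281427 ]
0.02 [321.36945536 286.3548024 ]
0.03 [321.34639839 294.616602  ]
0.04 [321.3210433  303.71727528]
```

Call:
{"op": "apply_moves", "data": {"claw": [1,1,1,1,1,1,1,1], "translation": [[-0.011,0.008,0],[-0.022,0.016,0],[-0.033,0.024,0],[-0.045,0.032,0],[-0.045,0.032,0],[-0.045,0.032,-0.01],[-0.045,0.032,-0.02],[-0.045,0.032,-0.02]], "twist": [0,0,0,0,0,0,0,0]}}

```text
clock: 5.88
tool_pos: [0.5373, 0.2815, 0.1454]
orientation: [3.14, 0.001, -0.616]
ft_force: [-0.4, 0.3, 0.1]
finger_gap: 0.006
```

```bash
python3 - <<'E'
from h import *
import cv2
p=r.read_state()["tool_pos"];print(p)
f=lambda X:((proj("scene",X)-[260,150])*6).round()
print(f(p),f(p+[0,0,.02]))
a=r.camera("scene")[150:250,260:385];cv2.imwrite("pics/p5.png",cv2.resize(a,None,fx=6,fy=6,interpolation=2))
E
```

```text
[0.53727758 0.2814575  0.14543589]
[428. 544.] [430. 484.]
```

View pics/p5.png

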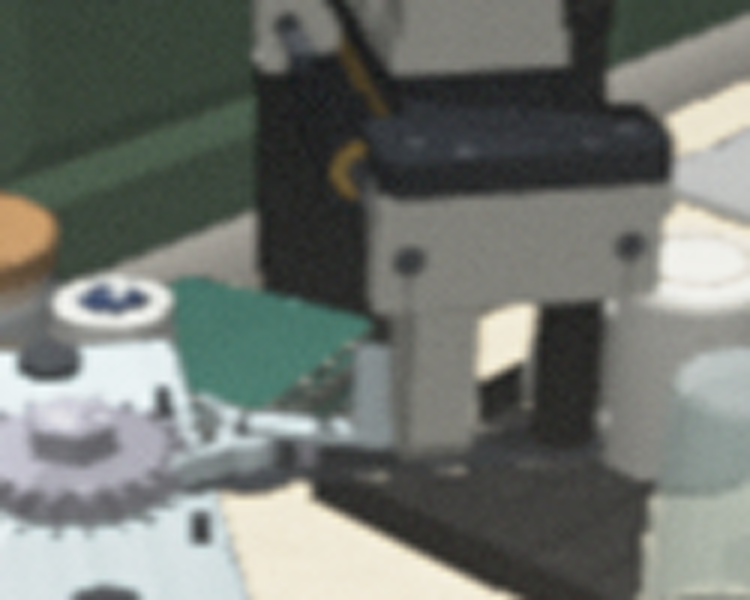

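Call:
{"op": "apply_moves", "data": {"claw": [1,1,1,1,1,1,1,1,1], "translation": [[0,0,-0.01],[0,0,-0.01],[0.008,-0.006,-0.01],[0.016,-0.0115,-0.01],[0.022,-0.0155,-0.01],[0.026,-0.0185,-0.01],[0.03,-0.0215,-0.01],[0.034,-0.0245,-0.01],[0.034,-0.0245,-0.01]], "twist": [0,0,0,0,0,0,0,0,0]}}

```text
clock: 7.05
tool_pos: [0.572, 0.2573, 0.1368]
orientation: [-3.141, -0.0, -0.616]
ft_force: [-1.0, 0.5, -0.3]
finger_gap: 0.008
```

```bash
python3 look.py p6
```

```text
7.15 [0.57171006 0.25754313 0.13687395] [-0.52976156 -0.60097915 -0.48834326]
```

View pics/p6.png

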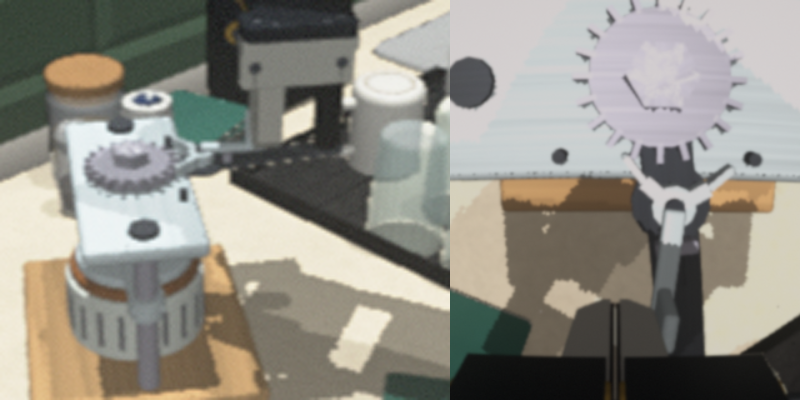

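Call:
{"op": "apply_moves", "data": {"claw": [1,1,1,1,1,1], "translation": [[0.003,-0.002,0],[0.006,-0.004,0],[0.009,-0.006,0],[0.012,-0.0085,0],[0.014,-0.01,0],[0.014,-0.01,0]], "twist": [0,0,0,0,0,0]}}

```text
clock: 7.9
tool_pos: [0.5858, 0.2473, 0.1368]
orientation: [3.142, -0.0, -0.616]
ft_force: [0.9, -0.1, 0.7]
finger_gap: 0.005
```

```bash
python3 look.py p7
```

```text
8.0 [0.58566248 0.24748485 0.13683887] [ 0.30547739 -0.5885306  -0.53034335]
```

View pics/p7.png

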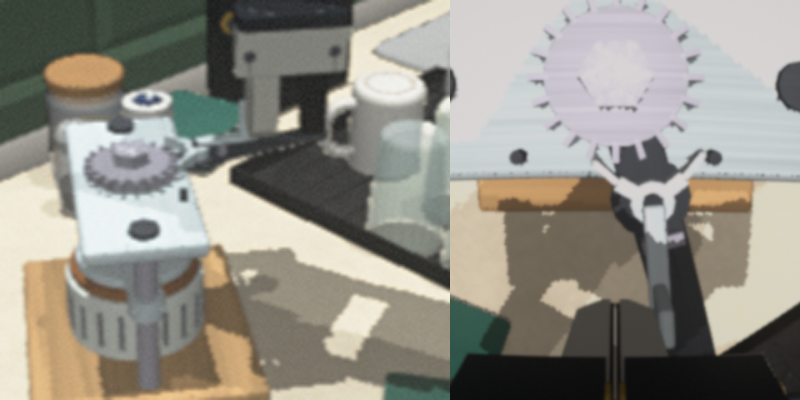

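Call:
{"op": "apply_moves", "data": {"claw": [1,1,1,1,1,1,1,1,1,1], "translation": [[0.006,-0.003,0],[0.0117,-0.006,0],[0.0175,-0.009,0],[0.0235,-0.011,0],[0.03,-0.013,0],[0.036,-0.014,0],[0.039,-0.0145,0],[0.042,-0.015,0],[0.045,-0.015,0],[0.045,-0.015,0]], "twist": [5,10,15,19,23,27,30,33,36,36]}}

```text
clock: 9.25
tool_pos: [0.6307, 0.2325, 0.1368]
orientation: [3.142, -0.0, 0.012]
ft_force: [0.0, 0.1, 0.7]
finger_gap: 0.007
```

```bash
python3 look.py p8
```

```text
9.35 [0.63054074 0.23248797 0.13680327] [-0.76008895 -0.98748491  0.02238476]
```

View pics/p8.png

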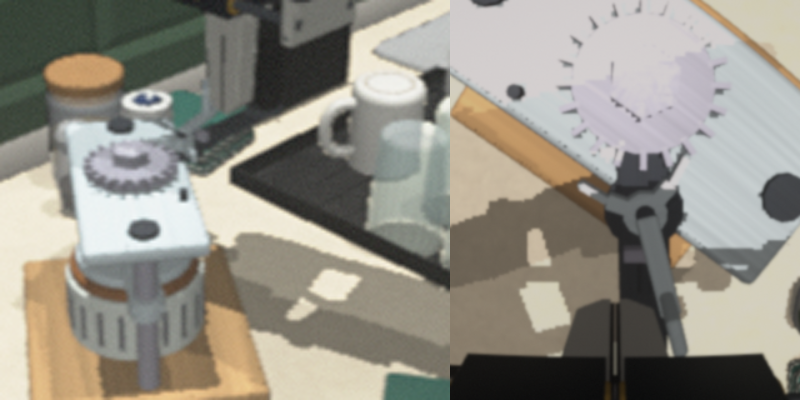

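Call:
{"op": "apply_moves", "data": {"claw": [1,1,1,1,0.3,0.3,0.3,0.3,0.3], "translation": [[-0.005,0,0.01],[-0.005,0,0.06],[-0.005,0,0.1],[-0.005,0,0.14],[0,-0.03,0.14],[0.005,-0.06,0.14],[0.005,-0.06,0.14],[0.005,-0.06,0.14],[0.005,-0.06,0.14]], "twist": [0,0,0,0,0,0,0,0,0]}}

```text
clock: 10.48
tool_pos: [0.6354, 0.1734, 0.277]
orientation: [-3.141, -0.0, 0.013]
ft_force: [-0.1, -0.8, 0.6]
finger_gap: 0.495
```

```bash
python3 - <<'E'
from h import *
import cv2
p=r.read_state()["tool_pos"];print(p,r.read_state()["finger_gap"])
cv2.imwrite("pics/g1.png",r.camera("wrist"));a=r.camera("scene")
print(proj("scene",p),proj("scene",p+[0,0,.03]))
cv2.imwrite("pics/g1s.png",cv2.resize(a[60:240,240:440],None,fx=3.3,fy=3.3))
E
```

```text
[0.63540548 0.17344136 0.27698896] 0.49473544162084765
[333.28588621 139.5627665 ] [333.81109125 123.49960362]
```

View pics/g1.png

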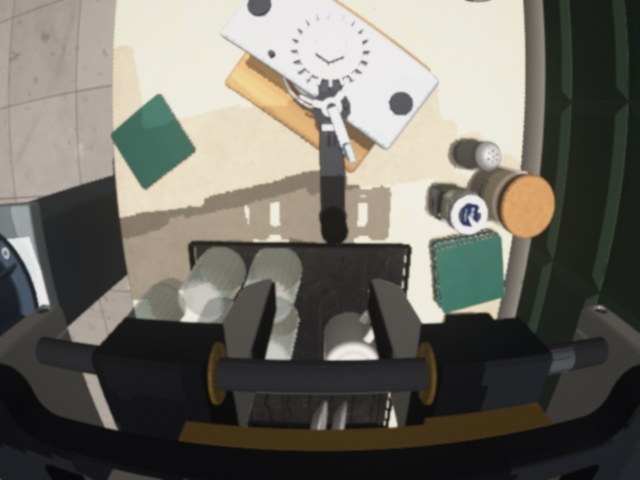

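View pics/g1s.png

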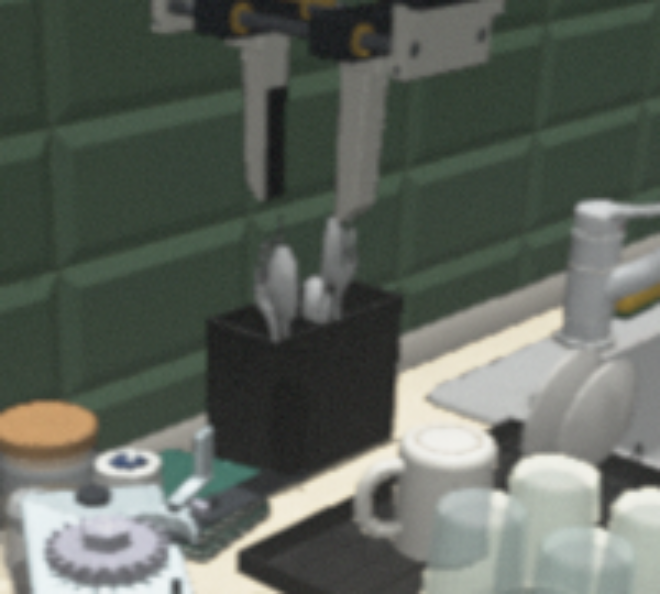

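```bash
python3 - <<'E'
from h import *
m=r.camera_model("wrist")
A=np.array([.6375,.3235])
for n,p in dict(grip=wz(m,335,231,.201),gripb=wz(m,333,211,.15),fin=wz(m,351,159,.187),hex=wz(m,330,50,.165)).items():
    d=p[:2]-A;print(n,p,np.hypot(*d),np.degrees(np.arctan2(d[1],d[0]))+360)
E
```

```text
grip [0.64578175 0.17619489 0.201     ] 0.14753773738857817 273.21787907566045
gripb [0.64563886 0.18028079 0.15      ] 0.14345027700174354 273.25250630112646
fin [0.65745285 0.23029742 0.187     ] 0.09531441590910367 282.0835136631713
hex [0.64029722 0.31995885 0.165     ] 0.00451266753096478 308.3058081922208
```

Call:
{"op": "apply_moves", "data": {"claw": [0.3,0.3,0.3,0.3,0.3,1,1,1,1,1,1], "translation": [[0.0095,0.001,0],[0.0095,0.001,-0.04],[0.0095,0.001,-0.09],[0.0095,0.001,-0.13],[0.0095,0.001,-0.145],[0.0095,0.001,-0.145],[0.0095,0.001,-0.145],[0.0095,0.001,-0.145],[0.0095,0.001,-0.145],[0.0095,0.001,-0.145],[0.0095,0.001,-0.145]], "twist": [1,1,1,1,1,1,1,1,1,1,1], "squeeze": 12}}

```text
clock: 11.95
tool_pos: [0.6453, 0.1735, 0.1323]
orientation: [-3.142, -0.001, 0.03]
ft_force: [-0.7, -0.6, 3.4]
finger_gap: 0.234
```

```bash
python3 look.py g2; python3 - <<'E'
from h import *
A=np.array([.6378,.3235])
p=r.read_state()["tool_pos"][:2];d=p-A;t0=np.arctan2(d[1],d[0]);print(np.hypot(*d),np.degrees(t0)+360)
R=np.hypot(*d)
for k in range(0,-80,-6):
    t=t0+np.radians(k);print(k,(A+R*np.array([np.cos(t),np.sin(t)])-p).round(4).tolist())
E
```

```text
12.05 [0.64530737 0.17351464 0.13224004] [-0.56807403 -0.6423237   3.50212522]
0.15017313147861927 272.86549340471186
0 [0.0, 0.0]
-6 [-0.0157, 0.0]
-12 [-0.0313, 0.0017]
-18 [-0.0467, 0.005]
-24 [-0.0617, 0.0099]
-30 [-0.076, 0.0163]
-36 [-0.0896, 0.0242]
-42 [-0.1023, 0.0335]
-48 [-0.1139, 0.044]
-54 [-0.1244, 0.0558]
-60 [-0.1336, 0.0685]
-66 [-0.1415, 0.0821]
-72 [-0.1478, 0.0965]
-78 [-0.1527, 0.1115]
```

View pics/g2.png

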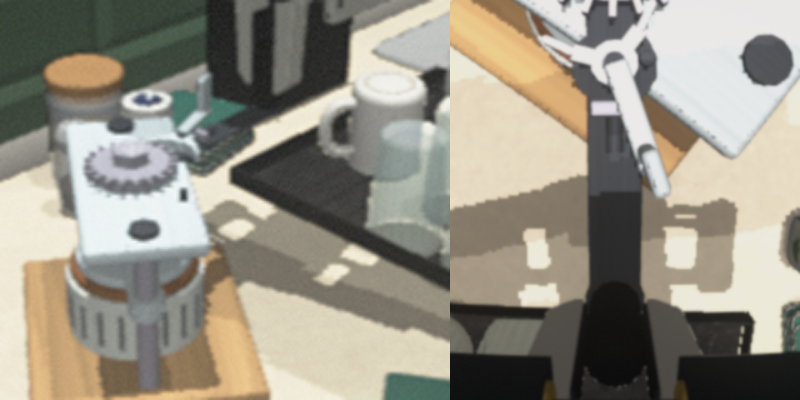

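Call:
{"op": "apply_moves", "data": {"claw": [1,1,1,1,1,1,1,1,1,1,1,1], "translation": [[-0.0157,0,0.003],[-0.0313,0.0017,0.003],[-0.0467,0.005,0.003],[-0.0617,0.0099,0.003],[-0.076,0.0163,0.003],[-0.0896,0.0242,0.003],[-0.1023,0.0335,0.003],[-0.1139,0.044,0.003],[-0.1244,0.0558,0.003],[-0.1336,0.0685,0.003],[-0.1415,0.0821,0.003],[-0.1478,0.0965,0.003]], "twist": [-6,-12,-18,-24,-30,-36,-42,-48,-54,-60,-66,-72]}}

```text
clock: 13.55
tool_pos: [0.4976, 0.2706, 0.1337]
orientation: [-3.141, -0.0, -1.23]
ft_force: [10.7, 4.1, -14.6]
finger_gap: 0.231
```

```bash
python3 look.py g3
```

```text
13.65 [0.49741836 0.2711904  0.13367203] [  8.10701088   1.96941915 -12.91194369]
```

View pics/g3.png

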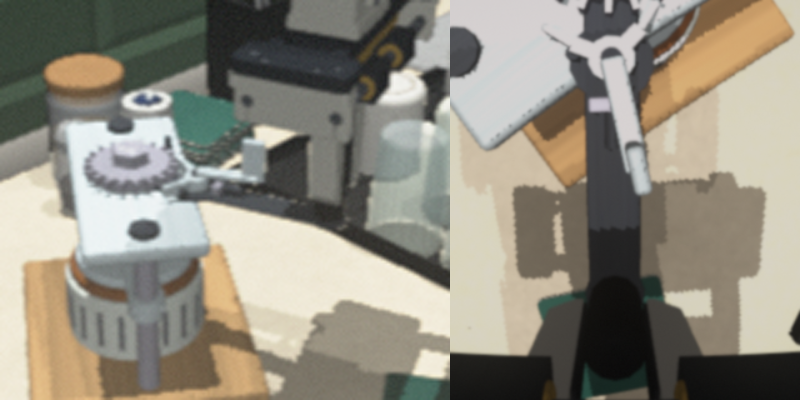

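Call:
{"op": "apply_moves", "data": {"claw": [1,1,1,1,1,1,1,1,1,1,1,1], "translation": [[0.0063,-0.0144,-0.0025],[0.0142,-0.028,-0.0025],[0.0234,-0.0407,-0.0025],[0.0339,-0.0525,-0.0025],[0.0455,-0.063,-0.0025],[0.0582,-0.0723,-0.0025],[0.0718,-0.0802,-0.0025],[0.0861,-0.0866,-0.0025],[0.1011,-0.0915,-0.0025],[0.1165,-0.0948,-0.0025],[0.1321,-0.0965,-0.0025],[0.1478,-0.0965,-0.0025]], "twist": [6,12,18,24,30,36,42,48,54,60,66,72]}}

```text
clock: 15.15
tool_pos: [0.6459, 0.1718, 0.1333]
orientation: [3.139, -0.0, 0.033]
ft_force: [-28.7, -3.4, 12.3]
finger_gap: 0.24
```

```bash
python3 look.py g4
```

```text
15.25 [0.64531467 0.17218265 0.13294466] [-4.11844023 -7.20136599  7.60895294]
```

View pics/g4.png

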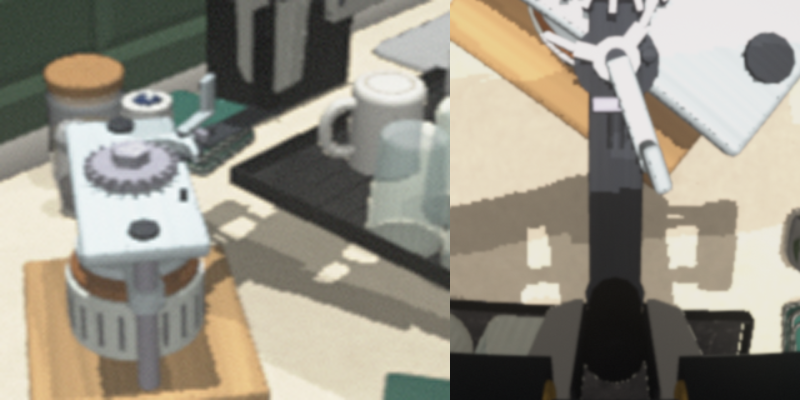

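Call:
{"op": "apply_moves", "data": {"claw": [1,1,1,1,1,1,1,1,1,1,1,1], "translation": [[-0.0157,0.001,0],[-0.0313,0.0027,0],[-0.0467,0.006,0],[-0.0617,0.0109,0],[-0.076,0.0173,0],[-0.0896,0.025,0],[-0.102,0.034,0],[-0.1135,0.0445,0],[-0.124,0.056,0],[-0.133,0.0687,0],[-0.141,0.0822,0],[-0.147,0.0965,0]], "twist": [-6,-12,-18,-24,-30,-36,-42,-48,-54,-60,-66,-72]}}

```text
clock: 16.75
tool_pos: [0.4983, 0.2706, 0.1329]
orientation: [-3.14, 0.0, -1.23]
ft_force: [2.5, 1.2, 3.0]
finger_gap: 0.234
```

Call:
{"op": "apply_moves", "data": {"claw": [1,1,1,1,1,1,1,1,1,1,1,1], "translation": [[0.0063,-0.0144,0],[0.0142,-0.028,0],[0.0234,-0.0407,0],[0.0339,-0.0525,0],[0.0455,-0.063,0],[0.0582,-0.0723,0],[0.0718,-0.0802,0],[0.0861,-0.0866,0],[0.1011,-0.0915,0],[0.1165,-0.0945,0],[0.1321,-0.096,0],[0.145,-0.096,0]], "twist": [6,12,18,24,30,36,42,48,54,60,66,71]}}

```text
clock: 18.25
tool_pos: [0.644, 0.1723, 0.1329]
orientation: [3.139, -0.0, 0.015]
ft_force: [-1.5, -8.5, 6.0]
finger_gap: 0.232
```

```bash
python3 look.py g5
```

```text
18.35 [0.64461237 0.17226176 0.13289407] [-0.32749401 -8.47387577  7.30911348]
```

View pics/g5.png

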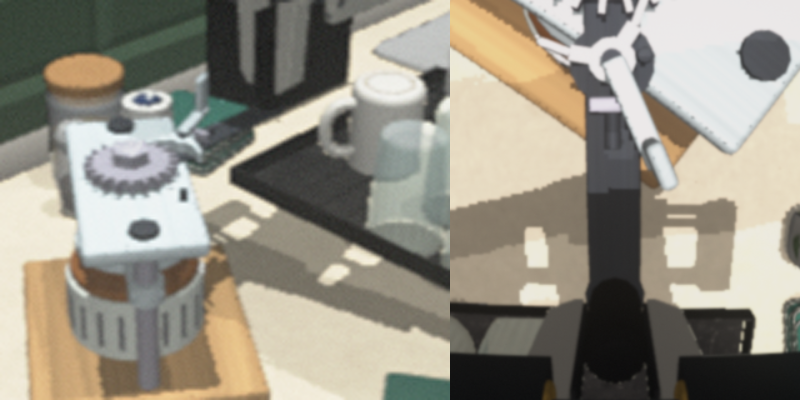

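Call:
{"op": "apply_moves", "data": {"claw": [1,1,1,1,1,1,1,1,1,1,1,1], "translation": [[-0.0155,0.0005,0],[-0.031,0.0022,0],[-0.0462,0.0055,0],[-0.061,0.0104,0],[-0.075,0.0168,0],[-0.0885,0.0245,0],[-0.101,0.0335,0],[-0.112,0.044,0],[-0.1225,0.0555,0],[-0.1315,0.0682,0],[-0.139,0.0817,0],[-0.145,0.096,0]], "twist": [-6,-12,-18,-24,-30,-36,-42,-48,-54,-60,-66,-71]}}

```text
clock: 19.85
tool_pos: [0.4983, 0.2706, 0.1329]
orientation: [-3.14, -0.0, -1.23]
ft_force: [2.7, -0.1, 4.2]
finger_gap: 0.232
```

Call:
{"op": "apply_moves", "data": {"claw": [1,1,1,1,1,1,1,1,1,1,1,1], "translation": [[0.0063,-0.0144,0],[0.0142,-0.028,0],[0.0234,-0.0407,0],[0.0339,-0.0525,0],[0.0455,-0.063,0],[0.0582,-0.0723,0],[0.0718,-0.0802,0],[0.0861,-0.0866,0],[0.1011,-0.0915,0],[0.1165,-0.0945,0],[0.1321,-0.096,0],[0.145,-0.096,0]], "twist": [6,12,18,24,30,36,42,48,54,60,66,71]}}

```text
clock: 21.35
tool_pos: [0.644, 0.1723, 0.1329]
orientation: [3.139, -0.001, 0.015]
ft_force: [-1.5, -7.3, 5.3]
finger_gap: 0.233
```

```bash
python3 look.py g6
```

```text
21.45 [0.64466307 0.17238807 0.1328789 ] [ 1.51643174 -8.49287316  5.79247125]
```

View pics/g6.png

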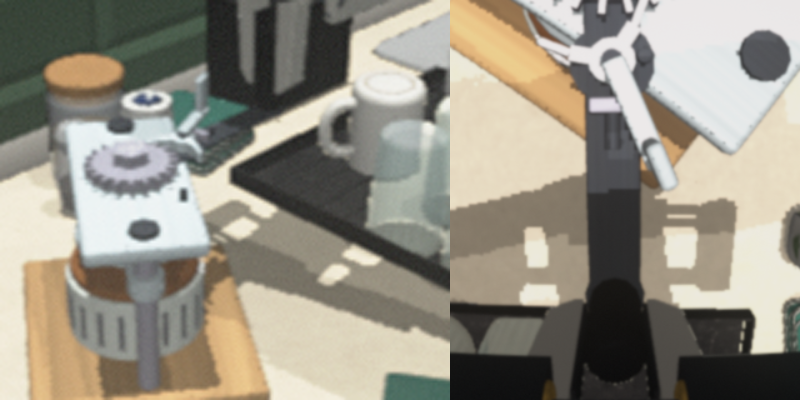

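One more swing for margin, then release.

Call:
{"op": "apply_moves", "data": {"claw": [1,1,1,1,1,1,1,1,1,1,1,1], "translation": [[-0.0155,0.0005,0],[-0.031,0.0022,0],[-0.0462,0.0055,0],[-0.061,0.0104,0],[-0.075,0.0168,0],[-0.0885,0.0245,0],[-0.101,0.0335,0],[-0.112,0.044,0],[-0.1225,0.0555,0],[-0.1315,0.0682,0],[-0.139,0.0817,0],[-0.145,0.096,0]], "twist": [-6,-12,-18,-24,-30,-36,-42,-48,-54,-60,-66,-71]}}

```text
clock: 22.95
tool_pos: [0.4984, 0.2706, 0.1328]
orientation: [-3.14, -0.0, -1.23]
ft_force: [2.5, 0.1, 3.3]
finger_gap: 0.234
```

Call:
{"op": "apply_moves", "data": {"claw": [1,1,1,1,1,1,1,1,1,1,1], "translation": [[0.0063,-0.0144,0],[0.0142,-0.028,0],[0.0234,-0.0407,0],[0.0339,-0.0525,0],[0.0455,-0.063,0],[0.0582,-0.0723,0],[0.0718,-0.0802,0],[0.0861,-0.0866,0],[0.1011,-0.0915,0],[0.1165,-0.0945,0],[0.1321,-0.096,0]], "twist": [6,12,18,24,30,36,42,48,54,60,66]}}

```text
clock: 24.32
tool_pos: [0.6309, 0.1726, 0.1329]
orientation: [3.14, -0.0, -0.072]
ft_force: [-1.4, -6.5, 5.6]
finger_gap: 0.232
```

Call:
{"op": "apply_moves", "data": {"claw": [0.5,0.5,0.5,0.5,0.5,0.5,0.5,0.5,0.5,0.5], "translation": [[0,0,0],[0,0,0],[0,0,0],[0,0,0],[0,0,0.03],[0,0,0.08],[0,0,0.13],[-0.04,-0.05,0.13],[-0.08,-0.1,0.13],[-0.1,-0.14,0.13]], "twist": [0,0,0,0,0,0,0,0,0,0]}}

```text
clock: 25.58
tool_pos: [0.5285, 0.0329, 0.2627]
orientation: [3.142, -0.0, -0.075]
ft_force: [0.9, 0.1, 0.8]
finger_gap: 0.502
```

```bash
python3 - <<'E'
from h import *
import cv2
b=r.camera("wrist")
cv2.imwrite("pics/f1.png",b)
a=r.camera("scene");t=r.camera("top")
cv2.imwrite("pics/f2.png",np.hstack([cv2.resize(a[180:340,220:380],(400,400),interpolation=2),cv2.resize(t[140:300,220:380],(400,400),interpolation=2)]))
s=r.read_state();print(s["clock"],s["ft_force"],s["tool_pos"])
E
```

```text
25.725 [ 0.44058462 -0.19245347  0.64317813] [0.52963238 0.03279806 0.26291455]
```

View pics/f1.png

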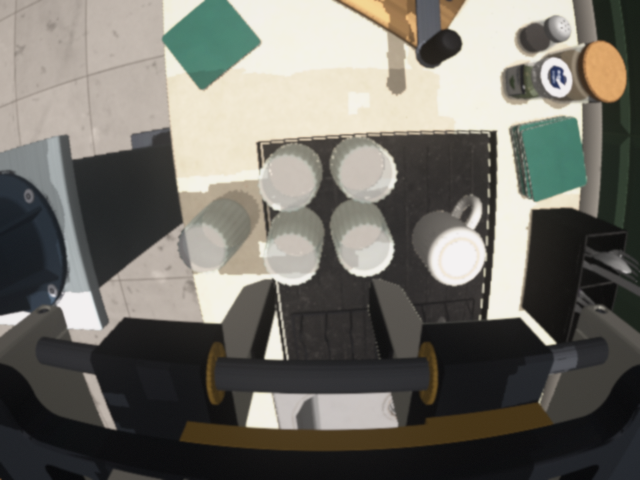

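View pics/f2.png

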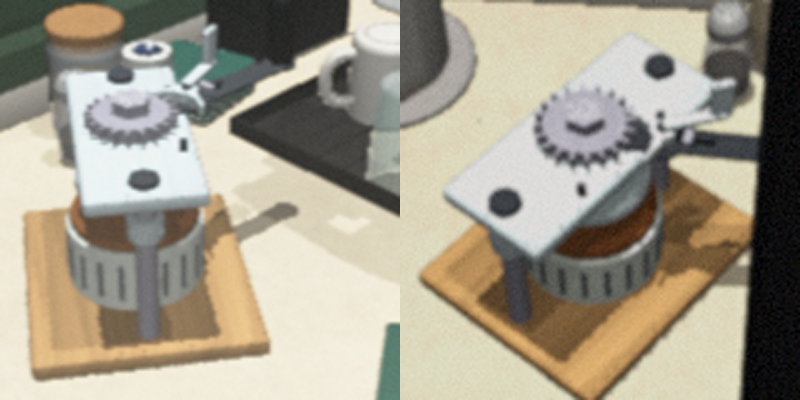

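```bash
python3 - <<'E'
from h import *
import cv2
t=r.camera("top");o=cv2.imread("pics/top0.png")
f=lambda i:cv2.resize(i[190:270,260:340],(400,400),interpolation=2)
cv2.imwrite("pics/f3.png",np.hstack([f(o),f(t)]))
d=np.array([-.58,-.81])
# vertical scale under front of plate
P=np.array([*(np.array([.6378,.3235])+.035*d),.08])
print(proj("top",P),proj("top",P+[0,0,.02]))
E
```

```text
[310.78951919 228.41376016] [310.61334441 221.25245327]
```

View pics/f3.png

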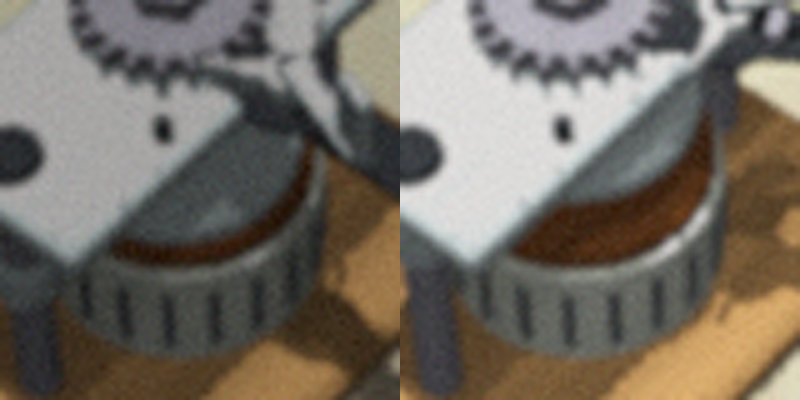

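```bash
python3 -c "
from workcell import r
print(r.read_state()['clock']);r.job_done()"
```

```text
25.775
the job is handed in; nothing more can be done
```

I flipped the direction tab to the raising side, swung the handle four full times, let go and backed clear. I handed the job in at 25.8 s, inside the 72 s limit.

- **Plate height:** comparing the top camera at the start and end, the plate rose about 22 mm, against the 15 mm needed. I read that from pixels, so it is an estimate; four swings at about 6 mm each would give roughly 24 mm.
- **Tab:** the last scene and top pictures show it to the right of the handle, seen from the grip.
- **Release:** the gripper is open and away from the press, and the force reading is near zero (under 1 N).

Three things did not go as expected:
- **Fingertip height:** in the pictures the fingertips sit about 30 mm higher than the reported tool position. My first push at the tab passed over it without touching. I lowered the tool by that amount and pushed again.
- **Handle moved with the tab:** pushing the tab swung the handle along with it, so the tab only flipped once the handle was near its right-hand stop.
- **Contact at the stop:** the first raising swing ran into the stop with about 29 N on the wrist. I shortened the later swings slightly, and they stayed under about 9 N on any axis.

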